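# Set the selector of a test unit and lock it

## Robot

A 7-joint arm with a two-finger parallel gripper is mounted at the origin on the work surface. World frame = base frame: x ahead of the robot, y to its left, z up, the work surface at z = 0. Lengths are in m, angles in rad, forces in N, time in s.
With the tool pointing down it reaches from about 0.4 to 0.875 m from the base axis. Payload 6.5 kg.
Tool frame: the origin (TCP) lies at the very end of the fingers, on their centre line; the grasp point (between the pads) lies 19 mm behind it; z points along the fingers, y is the direction in which the jaws open and shut (so a half turn about z gives the same grasp; the last joint's range is limited). The gripper opens to 88 mm and grips with 3 to 60 N. Pads are 18 mm wide; open, the fingers measure 123 mm over their backs; the gripper's body (75 mm by 187 mm) begins 45 mm behind the grasp point.
Start: joints at [-1.242, 0.536, -0.004, 1.538, 0.003, 1.067, -0.071], TCP at [0.25, 0.6, 0.206] pointing down, gripper open.
Joint ranges: [-2.7, 2.7], [-0.37, 2.16], [-1.27, 1.26], [0.24, 2.4], [-1.31, 4.45], [0.19, 1.91], [-2.76, 2.76]. Speed limits (rad/s): [2.39, 2.39, 3.14, 3.14, 3.14, 3.14, 3.14].

## Interface

Orientations are given as a unit quaternion [w, x, y, z].
In Python, from workcell import * gives the robot as it stands.
- The arm moves only by the tool carry_out, never from a script. Its argument "commands" is a list of rows, each a list of 4 numbers: the shift along the tool's x, y, z in m, then the turn about the tool's z in degrees. A call has 1 to 20 rows; each row shifts and turns the commanded pose from where the row before left it, along the tool's axes as they then stand; what a row does not reach is not made up. A row lasts 1/12 s, in which the tool goes at most 41.7 mm and 7.16 degrees, less where a joint would pass 70% of its speed; a pose out of reach is approached as far as the arm can. A call is refused whole if a number of a shift passes 0.0417 or a number of a turn 7.16, either way. A call with a gripper value outside its range is refused whole. "grip" is the opening in per cent of the stroke, from 0 (shut) to 100 (fully open), set as the call begins (left out, the last holds). The fingers move at their own pace and stop on an object; the grip force is fixed at half the most. Time passes only in rows, so rows that do not move let the fingers close. It gives the time, the measured TCP pose, the force and the opening at its end, in the units of the state.
- state(): the state, without advancing time (a new reading comes with each control period).
- grab_frame(name): name is "side" or "top"; returns (picture, depth): 400x640x3 uint8, red, green, blue; 400x640 float32, m along the optical axis (not along the pixel's ray), 0 where there is no reading.
- camera_info(name): a dict with "fx", "fy", "cx", "cy" (pixels), "world_from_camera" (4x4, takes a point from camera to world coordinates). Camera axes: x right, y down, z forward; pixel columns grow to the right and rows downward; lengths in m; the calibration is good to about 2 mm. A picture is of the moment at which its call begins. camera_info takes no time and is no camera call.
- sign_off(): hands the job in, once; it reports no verdict.
The state is a dict: "t": time; "q": joint angles; "qd": joint speeds; "joint_efforts": joint torques, N m; "tool_pos": TCP position; "orientation": TCP orientation; "wrist_force": force on the tool from outside, world axes, zero at the start; "moment": the same for the moment, N m; "width": finger opening in m.
Only numpy, scipy, OpenCV 4.12 (cv2) and the standard library are available. Lean on these libraries where they do the work, as an engineer would, in place of code of your own. Each camera call takes 0.05 s, during which the arm holds its last target. There are 200 camera calls.

## Task

On the tan test unit, turn the larger black bar-shaped knob, the selector on the pale collar, from where it stands to the long raised mark, then pull it fully out so that it locks in the notch there. The notch can lie several degrees to either side of the mark, so feel for it with light pulls and never force the knob; let go of it at the end and leave the other controls and the things on the bench and on the unit alone.

Things in the scene. Friction and masses are not known exactly. Their poses are not given: they have to be found in the camera images.
- unit: Tan metal test unit fixed on the bench, control panel up: 240 (x) x 340 (y) x 100 mm high. Origin: centre of its underside, z up. The selector's axis is vertical at x 0, y +45 mm. Handles along both ends (y +-155 mm) rise 40 mm above the panel. At y -50 to -130 mm on the panel: small knob, toggle, two connectors, loose dust cap: leave alone
- mark (a point): Middle of the top of the long mark: a dark raised bar 24 x 5 mm, 3 mm high, pointing radially at the selector's axis, 52 mm from it (the bar runs from 40 to 64 mm), on the unit's +x side. Two short marks (7 x 4 mm) at +-0.6 rad round the axis are other positions, each with a notch of its own; they are wrong ones
- selector_grip (a point): Point on the selector knob's axis at the height to grip, 28 mm above the panel with the knob in; it rises with the knob. Grip bar: 14 mm thick, about 57 mm long, flat parallel sides, from 10 to 42 mm above the panel, over a round skirt of radius 29 mm (top 10 mm above the panel). Site x axis points along the bar towards its pointed nose, z up
- selector_nose (a point): Tip of the pointed nose of the grip bar, 30 mm from the axis, at the height of selector_grip: this end points at the marks
- selector_turn (a joint): Turn of the selector, rad: 0 = nose at the long mark, positive = counter-clockwise from above; stops at +-1.4; starts at 0.95 to 1.25 (a short mark is at 0.6). Turning takes about 0.06 N m. The long mark's notch lies at an unknown value between -0.2 and +0.2 and accepts about 0.03 rad either side of its centre
- selector_lift (a joint): How far the knob is pulled up, m: 0 = in, 0.010 = fully out at its end stop. Sliding takes about 5 N (no spring: it stays where left). Off a notch an internal key meets the lock plate after 1.5 mm (2 mm if pressed); in a notch it goes all 10 mm and cannot turn. Over 30 N on the key, pulling or twisting, damages it; 8 to 12 N of pull in all tells a notch
- toggle (a joint): Lever of the toggle switch on the panel, rad; leave alone
- trim_knob (a joint): Turn of the smaller black knob on a dark base near the far end of the panel from the selector, rad; leave alone
- dust_cap: Black round cap with a pale top, 30 mm across, 22 mm high, loose on the panel; leave alone
- milled_tray: Divided aluminium tray 130 x 180 x 35 mm on the bench; leave alone
- driver: Screwdriver on the bench; leave alone
- carton: Cardboard box 110 x 150 x 80 mm; leave alone
- jar: Pale jar, 60 mm across, 75 mm high; leave alone
- meter: Handheld meter 150 x 75 x 30 mm; leave alone
- mug: White mug, 90 mm high; leave alone

How it is judged:
By the outcome, as a careful person would: the job done as asked, in the order asked, and still so for the second after the job is handed in, with the robot touching nothing.
It also fails if it takes over 72 s, if anything falls off the work surface, if the arm or the gripper's body presses on something with over 40 N, if the wrist force passes 120 N, or if a joint passes its speed limit or range.

## Working session

There is one attempt and no reset: what is moved stays moved. The work goes in short steps, Python scripts to look and compute and a tool call to move; the robot and the scene stay as the last step left them, time stands still between calls to the robot, and variables do not carry over. Pictures are saved under pics/ and viewed, about 8 in all and at most 12, crops included, and the job is handed in when it is done.

Besides the shell and the picture viewer there is one more tool, called after "Call:" by a JSON object that holds its "op" and its "data". carry_out: Moves the arm, as the interface text tells. Its arguments: {"type":"object","properties":{"commands":{"type":"array","items":{"type":"array","items":{"type":"number"}}},"grip":{"type":"number"}},"required":["commands"]}

```bash
mkdir -p pics; python3 - <<'E'
from workcell import *
import cv2,numpy as np
for n in("top","side"):
    p,d=grab_frame(n); cv2.imwrite(f"pics/{n}0.png",p[:,:,::-1]); np.save(f"{n}0.npy",d)
    c=camera_info(n); print(n,c["fx"],c["cx"],c["cy"],np.round(c["world_from_camera"],3).tolist())
s=state(); print(s["t"],s["tool_pos"],s["orientation"],s["wrist_force"],s["width"])
E
```

```text
top 377.2860635564983 317.27970045569 197.1040914938404 [[-0.025, -0.994, 0.11, 0.413], [-1.0, 0.024, -0.013, 0.016], [0.011, -0.11, -0.994, 1.22], [0.0, 0.0, 0.0, 1.0]]
side 382.9942349203206 318.78155625435693 200.314662160086 [[0.956, -0.127, 0.265, 0.204], [-0.293, -0.478, 0.828, -0.909], [0.022, -0.869, -0.494, 0.664], [0.0, 0.0, 0.0, 1.0]]
0.1 [0.24977944 0.59943235 0.20473941] [-8.43265331e-05  1.96056961e-01  9.80592192e-01 -7.83553527e-04] [ 0.15461859  0.1885897  -0.70405459] 0.08815745984295635
```

View pics/top0.png

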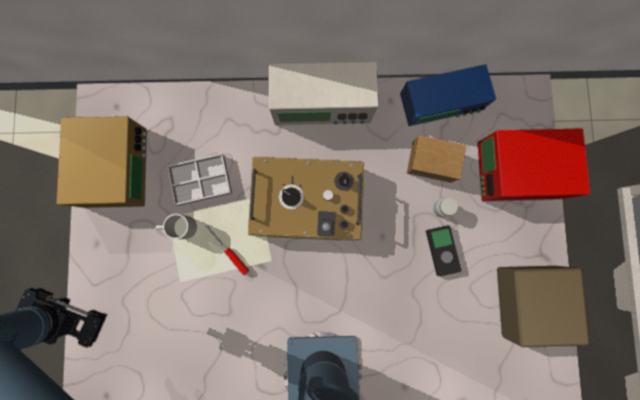

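View pics/side0.png

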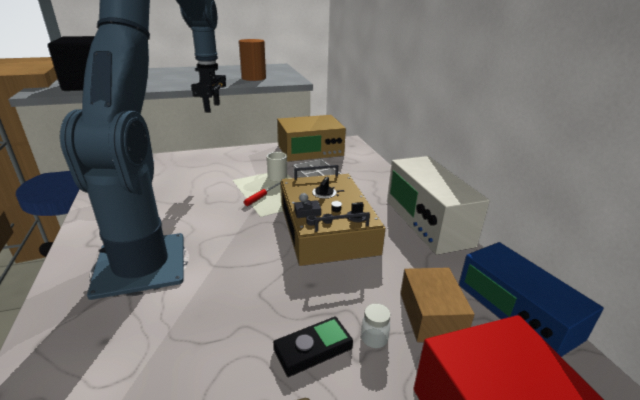

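```bash
cat > h.py <<'E'
from workcell import *
import cv2,numpy as np
def px2w(n,uv,z):
    c=camera_info(n);T=np.array(c["world_from_camera"])
    uv=np.atleast_2d(uv).astype(float)
    r=np.c_[(uv[:,0]-c["cx"])/c["fx"],(uv[:,1]-c["cy"])/c["fy"],np.ones(len(uv))]@T[:3,:3].T
    return T[:3,3]+r*((z-T[2,3])/r[:,2])[:,None]
def crop(n,img,u0,v0,u1,v1,k,name):
    cv2.imwrite("pics/"+name,cv2.resize(img[v0:v1,u0:u1],None,fx=k,fy=k,interpolation=cv2.INTER_CUBIC))
E
python3 - <<'E'
from h import *
im=cv2.imread("pics/top0.png"); d=np.load("top0.npy")
a=im[150:245,240:370]; b=cv2.imread("pics/side0.png")[155:245,270:400]
cv2.imwrite("pics/c0.png",np.vstack([cv2.resize(a,(600,438),interpolation=2)]))
cv2.imwrite("pics/c1.png",cv2.resize(b,(780,540),interpolation=2))
hsv=cv2.cvtColor(im,cv2.COLOR_BGR2HSV)
m=cv2.inRange(hsv,(12,90,90),(28,255,255)); m[:,:240]=0;m[:,372:]=0;m[:150]=0;m[245:]=0
m=cv2.morphologyEx(m,cv2.MORPH_CLOSE,np.ones((15,15)))
c=max(cv2.findContours(m,0,2)[0],key=cv2.contourArea)
bx=cv2.boxPoints(cv2.minAreaRect(c)); W=px2w("top",bx,.1); print(bx.round(1).tolist(),W.round(3).tolist(),W.mean(0))
for i in range(4):print(np.linalg.norm(W[i]-W[i-1]),np.degrees(np.arctan2(*(W[i]-W[i-1])[[1,0]])))
E
```

```text
[[247.6999969482422, 234.89999389648438], [251.3000030517578, 156.5], [364.0, 161.60000610351562], [360.5, 240.10000610351562]] [[0.429, 0.209, 0.1], [0.664, 0.197, 0.1], [0.641, -0.143, 0.1], [0.405, -0.123, 0.1]] [0.53472052 0.03525138 0.1       ]
0.3330271559109612 85.97595821136606
0.2357523227262197 -2.892369583362287
0.3407963944495436 -93.95695540073358
0.23612588912698804 175.22060115880336
```

View pics/c0.png

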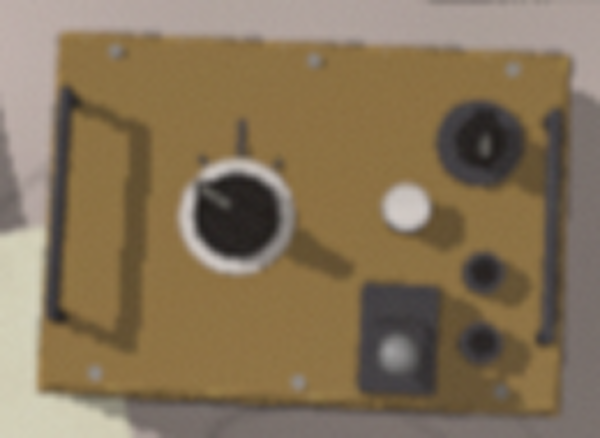

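```bash
python3 - <<'E'
from h import *
im=cv2.imread("pics/top0.png"); hsv=cv2.cvtColor(im,cv2.COLOR_BGR2HSV)
R=np.zeros(im.shape[:2],np.uint8);cv2.circle(R,(291,197),15,255,-1)
m=(cv2.inRange(hsv,(0,0,120),(180,60,255))|cv2.inRange(hsv,(0,0,0),(180,255,70)))&R
m2=cv2.inRange(hsv,(0,0,120),(180,60,255))&R
c=max(cv2.findContours(m2,0,1)[0],key=cv2.contourArea)
print(cv2.fitEllipse(cv2.convexHull(c)))
ax=px2w("top",cv2.fitEllipse(cv2.convexHull(c))[0],.102)[0]
k=130/600
mk=px2w("top",[[240+(241+.5)*k-.5,150+(118)*k-.5],[240+241.5*k-.5,150+156*k-.5]],.103)
un=np.array([.5347,.03525]);th=np.radians(-4)
pred=un+.045*np.array([-np.sin(th),np.cos(th)])
print(ax,pred,mk)
v=mk.mean(0)-ax;print(np.hypot(*v[:2]),np.degrees(np.arctan2(v[1],v[0])))
# white nose line
n=px2w("top",[[240+195*k,150+180*k],[240+232*k,150+208*k]],.142);w=n[0]-n[1];print(n,np.degrees(np.arctan2(w[1],w[0])))
from scipy.spatial.transform import Rotation as Ro
q=np.array(state()["orientation"]);print(Ro.from_quat(q[[1,2,3,0]]).as_matrix().round(3))
E
```

```text
((290.8598937988281, 196.41184997558594), (24.49543571472168, 25.16789436340332), 23.907268524169922)
[0.5397901 0.0800588 0.102    ] [0.53783904 0.08014038] [[0.60397305 0.07599128 0.103     ]
 [0.57905021 0.07643228 0.103     ]]
0.051864402442184585 -4.253805888404966
[[0.55730985 0.10217449 0.142     ]
 [0.53917371 0.07941396 0.142     ]] 51.45132718956099
[[-0.923  0.385 -0.   ]
 [ 0.385  0.923 -0.002]
 [-0.    -0.002 -1.   ]]
```

View pics/c1.png

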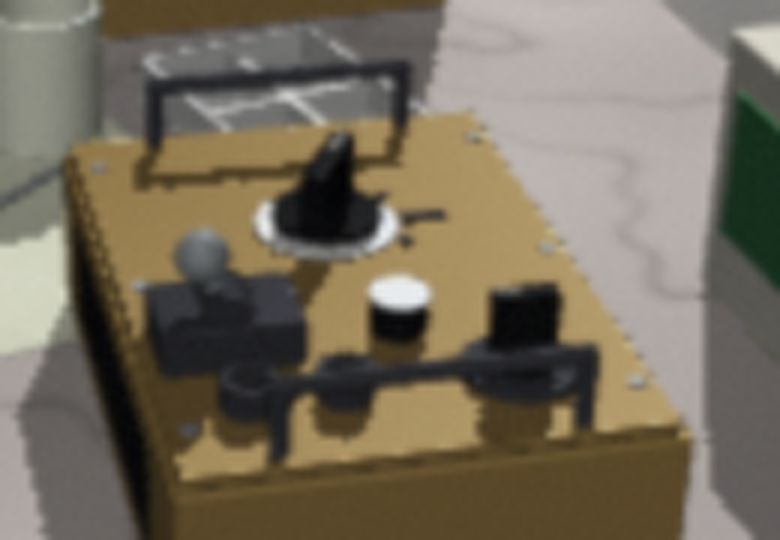

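Call:
{"op": "carry_out", "data": {"commands": [[-0.0233,-0.0184,0,0],[-0.0233,-0.0184,0,0],[-0.0233,-0.0184,0,0],[-0.0233,-0.0184,0,0],[-0.0233,-0.0184,0,0],[-0.0233,-0.0184,0,0],[-0.0233,-0.0184,0,0],[-0.0233,-0.0184,0,0],[-0.0233,-0.0184,0,0],[-0.0233,-0.0184,0,0],[-0.0233,-0.0184,0,0],[-0.0233,-0.0184,0,0],[-0.0233,-0.0184,0,0],[-0.0233,-0.0184,0,0],[-0.0233,-0.0184,0,0],[-0.0233,-0.0184,0,0],[-0.0233,-0.0184,0,0],[-0.0233,-0.0184,0,0],[-0.0233,-0.0184,0,0],[-0.0233,-0.0184,0,0]], "grip": 50}}

```text
t: 1.77
tool_pos: [0.5389, 0.0796, 0.2053]
orientation: [-0.0, 0.196, 0.981, -0.0]
wrist_force: [0.1, 0.6, 0.5]
width: 0.0441
```

Call:
{"op": "carry_out", "data": {"commands": [[0,0,0,7],[0,0,0,7],[0,0,0,7],[0,0,0,7],[0,0,0,7],[0,0,0,7],[0,0,0,7],[0,0,0,7],[0,0,0,7],[0,0,0,7],[0,0,0,7],[0,0,0,7],[0,0,0,7],[0,0,0,7],[0,0,0,7],[0,0,0,0],[0,0,0,0]]}}

```text
t: 3.18
tool_pos: [0.5383, 0.0812, 0.2053]
orientation: [0.0, 0.896, 0.443, -0.0]
wrist_force: [-0.0, 0.0, 1.2]
width: 0.0439
```

```bash
cat >> h.py <<'E'
from scipy.spatial.transform import Rotation as Ro
def st():
    s=state();q=np.array(s["orientation"]);M=Ro.from_quat(q[[1,2,3,0]]).as_matrix()
    print("t %.2f"%s["t"],"pos",np.round(s["tool_pos"],4),"xaz %.2f"%np.degrees(np.arctan2(M[1,0],M[0,0])),"zax",M[:,2].round(3),"F",np.round(s["wrist_force"],2),"M",np.round(s["moment"],3),"w %.4f"%s["width"],"q",np.round(s["q"],2))
    return s,M
E
python3 - <<'E'
from h import *
s,M=st(); e=np.array([.539,.080,.16])-s["tool_pos"]; print("tool shift",(M.T@e).round(4))
p,d=grab_frame("side"); crop("side",p[:,:,::-1],270,130,400,230,6,"s1.png")
E
```

```text
t 3.18 pos [0.5383 0.0812 0.2053] xaz 52.61 zax [-0.001 -0.    -1.   ] F [-0.01  0.04  1.2 ] M [-0.028  0.131 -0.048] w 0.0439 q [-0.69  0.4   0.59  1.85 -0.27  0.97 -0.64]
tool shift [-0.0005  0.0013  0.0453]
```

View pics/s1.png

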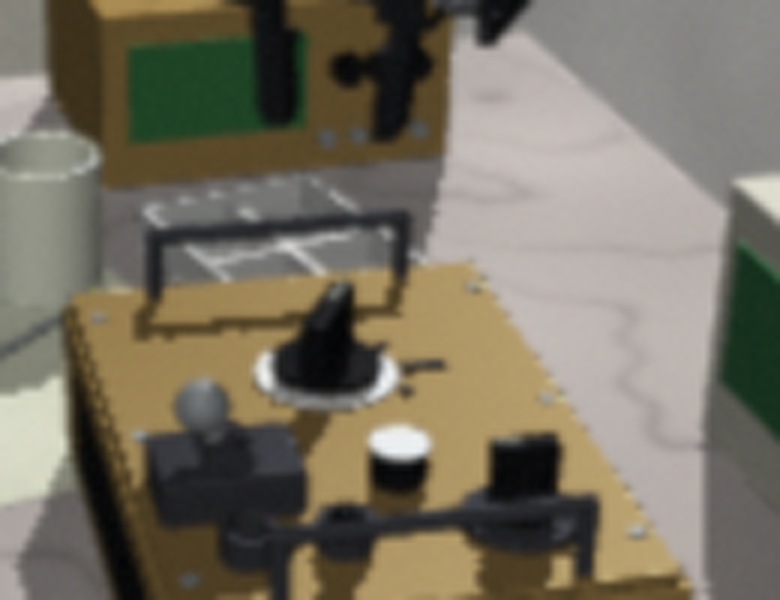

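Call:
{"op": "carry_out", "data": {"commands": [[-0.0005,0.0013,0.01,0],[0,0,0.012,0],[0,0,0.012,0],[0,0,0.012,0],[0,0,0.012,0],[0,0,0.01,0],[0,0,0.008,0],[0,0,0.005,0],[0,0,0.004,0],[0,0,0.004,0],[0,0,0,0],[0,0,0,0]]}}

```text
t: 4.23
tool_pos: [0.5395, 0.0799, 0.1167]
orientation: [0.0, 0.897, 0.441, 0.0]
wrist_force: [0.2, 0.7, -0.0]
width: 0.044
```

Call:
{"op": "carry_out", "data": {"commands": [[0,0,0,0],[0,0,0,0],[0,0,0,0],[0,0,0,0],[0,0,0,0],[0,0,0,0],[0,0,0,0],[0,0,0,0],[0,0,0,0],[0,0,0,0]], "grip": 0}}

```text
t: 5.07
tool_pos: [0.5393, 0.0799, 0.1165]
orientation: [0.0, 0.897, 0.441, -0.0]
wrist_force: [0.1, -0.8, 0.5]
width: 0.0006
```

```bash
python3 -c "
from h import *
st()"
```

```text
t 5.07 pos [0.5393 0.0799 0.1165] xaz 52.38 zax [-0. -0. -1.] F [ 0.14 -0.83  0.5 ] M [-0.085  0.095 -0.   ] w 0.0006 q [-0.63  0.53  0.53  1.91 -0.36  0.8  -0.56]
```

```bash
python3 - <<'E'
from h import *
p,d=grab_frame("side"); a=p[110:210,270:400,::-1]
q,d2=grab_frame("top"); b=q[150:250,240:370,::-1]
cv2.imwrite("pics/g1.png",np.hstack([cv2.resize(a,(400,308),interpolation=2),cv2.resize(b,(400,308),interpolation=2)]))
st()
E
```

```text
t 5.17 pos [0.5394 0.0799 0.1165] xaz 52.38 zax [-0. -0. -1.] F [-0.04 -0.62  0.2 ] M [-0.038  0.153  0.016] w 0.0004 q [-0.63  0.53  0.53  1.91 -0.36  0.8  -0.56]
```

View pics/g1.png

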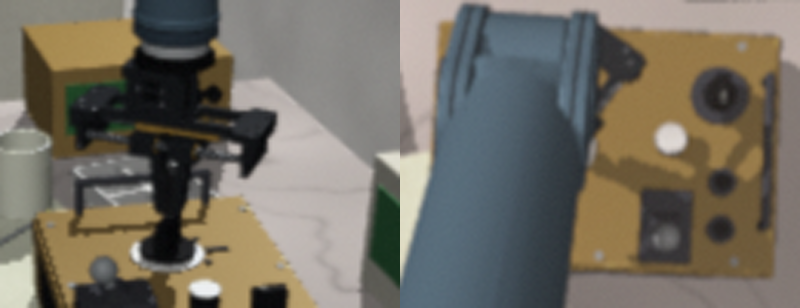

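```bash
python3 - <<'E'
from h import *
def pts(n,d):
    c=camera_info(n);T=np.array(c["world_from_camera"]);v,u=np.mgrid[:400,:640]
    P=np.stack([(u-c["cx"])/c["fx"]*d,(v-c["cy"])/c["fy"]*d,d],-1);return P@T[:3,:3].T+T[:3,3]
P=pts("top",np.load("top0.npy"))
for uv in [(310,165),(270,180),(330,225),(291,205),(290,196),(285,191),(288,194),(200,280),(328,196)]:print(uv,P[uv[1],uv[0]].round(4))
S=pts("side",np.load("side0.npy")); 
print("side0 knob col z", [(v,S[v,325].round(3).tolist()) for v in range(174,198,2)])
p,d=grab_frame("side");S=pts("side",d)
print("now", [(v,S[v,325].round(3).tolist()) for v in range(158,198,2)])
E
```

```text
(310, 165) [0.6336 0.0208 0.1018]
(270, 180) [0.5909 0.1417 0.1005]
(330, 225) [ 0.45   -0.0318  0.1552]
(291, 205) [0.5134 0.0797 0.1093]
(290, 196) [0.5367 0.0803 0.1401]
(285, 191) [0.5512 0.0943 0.1433]
(288, 194) [0.5426 0.0859 0.1409]
(200, 280) [ 0.2915  0.3791 -0.0036]
(328, 196) [ 0.536  -0.0298  0.1231]
side0 knob col z [(174, [0.642, 0.385, 0.009]), (176, [0.576, 0.189, 0.101]), (178, [0.544, 0.094, 0.143]), (180, [0.54, 0.081, 0.143]), (182, [0.536, 0.07, 0.142]), (184, [0.536, 0.069, 0.136]), (186, [0.536, 0.068, 0.129]), (188, [0.538, 0.074, 0.119]), (190, [0.537, 0.071, 0.114]), (192, [0.536, 0.065, 0.11]), (194, [0.531, 0.051, 0.111]), (196, [0.532, 0.053, 0.103])]
now [(158, [0.525, 0.045, 0.232]), (160, [0.525, 0.045, 0.226]), (162, [0.525, 0.045, 0.22]), (164, [0.54, 0.088, 0.193]), (166, [0.534, 0.069, 0.196]), (168, [0.536, 0.073, 0.187]), (170, [0.535, 0.07, 0.182]), (172, [0.533, 0.065, 0.178]), (174, [0.535, 0.068, 0.17]), (176, [0.536, 0.07, 0.162]), (178, [0.535, 0.069, 0.156]), (180, [0.54, 0.082, 0.142]), (182, [0.536, 0.07, 0.142]), (184, [0.536, 0.07, 0.135]), (186, [0.536, 0.069, 0.129]), (188, [0.536, 0.067, 0.123]), (190, [0.537, 0.07, 0.114]), (192, [0.537, 0.069, 0.108]), (194, [0.532, 0.053, 0.11]), (196, [0.532, 0.052, 0.104])]
```

Call:
{"op": "carry_out", "data": {"commands": [[0,0,-0.01,0],[0,0,0,0],[0,0,0,0],[0,0,0,0],[0,0,0,0],[0,0,0,0],[0,0,0,0],[0,0,0,0]], "grip": 50}}

```text
t: 5.88
tool_pos: [0.5393, 0.0798, 0.1264]
orientation: [0.0, 0.897, 0.441, -0.0]
wrist_force: [-0.1, -1.0, -0.0]
width: 0.044
```

```bash
python3 - <<'E'
from h import *
def pts(n,d):
    c=camera_info(n);T=np.array(c["world_from_camera"]);v,u=np.mgrid[:400,:640]
    P=np.stack([(u-c["cx"])/c["fx"]*d,(v-c["cy"])/c["fy"]*d,d],-1);return P@T[:3,:3].T+T[:3,3]
p,d=grab_frame("side");S=pts("side",d);s,M=st()
Q=(S-np.array(s["tool_pos"]))@M   # tool frame
m=(np.abs(Q[...,0])<.02)&(np.abs(Q[...,1])<.07)&(d>0)&(S[...,2]>.146)
q=Q[m]
for lo in np.arange(-.07,.06,.01):
    k=(q[:,1]>lo)&(q[:,1]<=lo+.01)
    if k.any():print("y %.2f"%lo,"max z(tool) %.4f"%q[k][:,2].max(),k.sum())
crop("side",p[:,:,::-1],270,110,400,210,6,"s2.png")
E
```

```text
t 5.93 pos [0.5393 0.0799 0.1264] xaz 52.38 zax [-0. -0. -1.] F [-0.57 -0.33  0.04] M [-0.049  0.115  0.061] w 0.0443 q [-0.64  0.51  0.53  1.91 -0.35  0.82 -0.57]
y -0.07 max z(tool) -0.1099 24
y -0.06 max z(tool) -0.1218 11
y -0.05 max z(tool) -0.1206 12
y -0.04 max z(tool) -0.0335 104
y -0.03 max z(tool) -0.0345 84
y -0.02 max z(tool) -0.1249 26
y -0.01 max z(tool) -0.1233 8
y 0.00 max z(tool) -0.1249 25
y 0.01 max z(tool) -0.1124 53
y 0.02 max z(tool) -0.0327 95
y 0.03 max z(tool) -0.0347 271
y 0.04 max z(tool) -0.0941 37
y 0.05 max z(tool) -0.0992 91
```

View pics/s2.png

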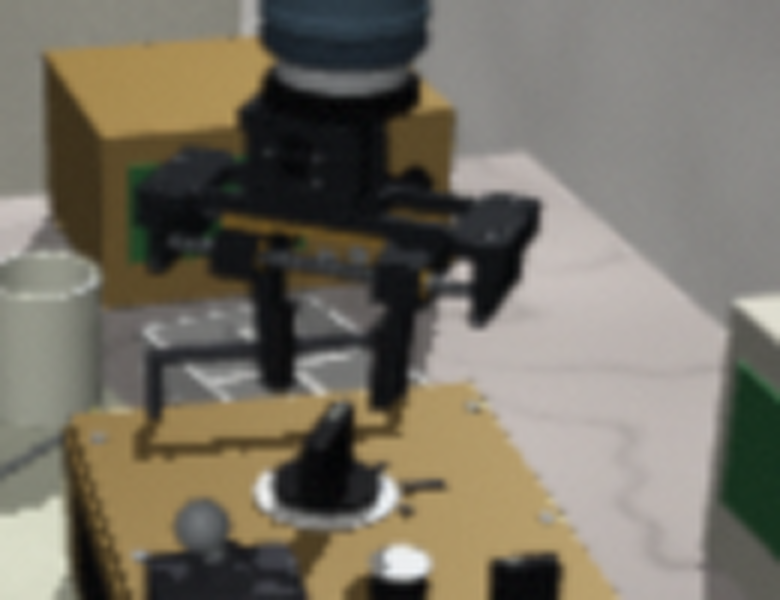

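Call:
{"op": "carry_out", "data": {"commands": [[0,0,0.008,0],[0,0,0.008,0],[0,0,0.007,0],[0,0,0.006,0],[0,0,0.004,0],[0,0,0.003,0],[0,0,0.002,0],[0,0,0,0],[0,0,0,0]]}}

```text
t: 6.68
tool_pos: [0.5395, 0.0799, 0.0886]
orientation: [0.0, 0.897, 0.441, 0.0]
wrist_force: [0.2, 1.1, -0.5]
width: 0.0441
```

```bash
python3 - <<'E'
from h import *
def pts(n,d):
    c=camera_info(n);T=np.array(c["world_from_camera"]);v,u=np.mgrid[:400,:640]
    P=np.stack([(u-c["cx"])/c["fx"]*d,(v-c["cy"])/c["fy"]*d,d],-1);return P@T[:3,:3].T+T[:3,3]
p,d=grab_frame("side");S=pts("side",d);s,M=st()
Q=(S-np.array(s["tool_pos"]))@M
for a,b in((-.041,-.02),(.02,.041)):
    m=(np.abs(Q[...,0])<.04)&(Q[...,1]>a)&(Q[...,1]<b)&(d>0)&(Q[...,2]>-.06)&(S[...,2]>.106)
    q=Q[m];print(len(q),np.percentile(q,[1,20,50,80,99],axis=0).round(4).tolist())
    for z in np.arange(-.06,-.02,.004):
        k=(q[:,2]>z)&(q[:,2]<=z+.004)
        if k.any():print("z%.3f"%z,k.sum(),q[k].min(0).round(3),q[k].max(0).round(3))
E
```

```text
t 6.73 pos [0.5396 0.0799 0.0887] xaz 52.38 zax [ 0.  0. -1.] F [ 0.05  0.43 -0.19] M [-0.009  0.117  0.008] w 0.0442 q [-0.61  0.57  0.5   1.93 -0.39  0.74 -0.54]
69 [[-0.0198, -0.0391, -0.059], [-0.0127, -0.0319, -0.0534], [-0.0097, -0.0262, -0.0425], [0.0008, -0.0237, -0.0213], [0.0134, -0.0206, -0.0188]]
z-0.060 9 [-0.014 -0.039 -0.059] [ 0.005 -0.024 -0.056]
z-0.056 8 [-0.015 -0.037 -0.055] [ 0.005 -0.023 -0.053]
z-0.052 9 [-0.016 -0.039 -0.051] [ 0.002 -0.023 -0.048]
z-0.048 5 [-0.012 -0.031 -0.048] [ 0.005 -0.023 -0.044]
z-0.044 9 [-0.014 -0.034 -0.044] [ 0.006 -0.023 -0.04 ]
z-0.040 7 [-0.016 -0.033 -0.04 ] [ 0.    -0.023 -0.036]
z-0.036 4 [-0.01  -0.032 -0.035] [ 0.002 -0.024 -0.033]
z-0.024 13 [-0.019 -0.03  -0.022] [ 0.017 -0.021 -0.02 ]
51 [[-0.0177, 0.0203, -0.0594], [-0.0137, 0.023, -0.0528], [-0.0108, 0.027, -0.044], [-0.0055, 0.0339, -0.0229], [0.0081, 0.0367, -0.0193]]
z-0.060 7 [-0.014  0.024 -0.06 ] [ 0.005  0.037 -0.056]
z-0.056 4 [-0.014  0.023 -0.054] [ 0.009  0.035 -0.053]
z-0.052 10 [-0.017  0.022 -0.052] [ 0.001  0.035 -0.048]
z-0.048 5 [-0.014  0.022 -0.048] [-0.009  0.035 -0.044]
z-0.044 8 [-0.014  0.023 -0.044] [ 0.005  0.034 -0.04 ]
z-0.040 4 [-0.013  0.023 -0.04 ] [ 0.003  0.035 -0.036]
z-0.036 2 [-0.012  0.024 -0.035] [-0.011  0.027 -0.034]
z-0.024 8 [-0.014  0.02  -0.023] [ 0.007  0.026 -0.021]
```

Call:
{"op": "carry_out", "data": {"commands": [[0,0,0.002,0],[0,0,0.002,0],[0,0,0.001,0],[0,0,0,0]]}}

```text
t: 7.07
tool_pos: [0.5391, 0.0799, 0.0833]
orientation: [-0.0, 0.897, 0.441, -0.0]
wrist_force: [0.1, -0.1, -0.1]
width: 0.0441
```

Call:
{"op": "carry_out", "data": {"commands": [[0,0,0,0],[0,0,0,0],[0,0,0,0],[0,0,0,0],[0,0,0,0],[0,0,0,0],[0,0,0,0],[0,0,0,0]], "grip": 0}}

```text
t: 7.73
tool_pos: [0.538, 0.081, 0.0835]
orientation: [-0.001, 0.897, 0.442, -0.001]
wrist_force: [-4.7, 2.8, 5.1]
width: 0.014
```

```bash
python3 -c "
from h import *
st()"
```

```text
t 7.73 pos [0.538  0.081  0.0835] xaz 52.43 zax [-0.003  0.001 -1.   ] F [-4.72  2.85  5.09] M [ 0.551  1.103 -0.002] w 0.0140 q [-0.6   0.58  0.49  1.93 -0.4   0.73 -0.53]
```

Call:
{"op": "carry_out", "data": {"commands": [[0,-0.0015,-0.0005,0],[0,0,0,0],[0,0,0,4],[0,0,0,4],[0,0,0,4],[0,0,0,4],[0,0,0,4],[0,0,0,0],[0,0,0,0],[0,0,0,0]]}}

```text
t: 8.57
tool_pos: [0.5376, 0.0813, 0.0838]
orientation: [-0.0, 0.96, 0.28, -0.0]
wrist_force: [-2.8, 2.8, -0.1]
width: 0.0138
```

```bash
python3 -c "
from h import *
s,M=st();print('F tool',M.T@s['wrist_force'])"
```

```text
t 8.57 pos [0.5376 0.0813 0.0838] xaz 32.51 zax [-0.001  0.001 -1.   ] F [-2.76  2.84 -0.11] M [0.604 0.759 0.011] w 0.0138 q [-0.67  0.6   0.58  1.94 -0.47  0.75 -0.82]
F tool [-0.80338865 -3.88015438  0.11085852]
```

Call:
{"op": "carry_out", "data": {"commands": [[0,-0.001,0,0],[0,0,0,4],[0,0,0,4],[0,0,0,4],[0,0,0,4],[0,0,0,4],[0,0,0,4],[0,0,0,0],[0,0,0,0],[0,0,0,0]]}}

```text
t: 9.4
tool_pos: [0.5374, 0.082, 0.0839]
orientation: [-0.0, 0.997, 0.074, -0.0]
wrist_force: [-2.4, 2.4, -2.3]
width: 0.0139
```

```bash
python3 -c "
from h import *
s,M=st();print('F tool',M.T@s['wrist_force'])
p,d=grab_frame('side'); crop('side',p[:,:,::-1],290,150,360,205,9,'s3.png')"
```

```text
t 9.40 pos [0.5374 0.082  0.0839] xaz 8.52 zax [-0.  0. -1.] F [-2.43  2.39 -2.35] M [ 0.715  0.599 -0.029] w 0.0139 q [-0.75  0.63  0.69  1.94 -0.57  0.77 -1.15]
F tool [-2.049991   -2.7213149   2.35159089]
```

View pics/s3.png

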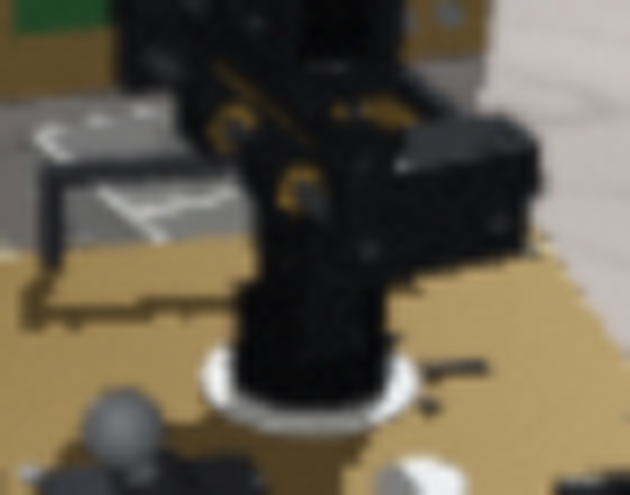

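Call:
{"op": "carry_out", "data": {"commands": [[-0.0005,-0.0007,0,2],[0,0,0,0],[0,0,-0.0007,0],[0,0,-0.0007,0],[0,0,0,0],[0,0,0,0]]}}

```text
t: 9.95
tool_pos: [0.5374, 0.082, 0.0854]
orientation: [0.0, 0.998, 0.056, 0.0]
wrist_force: [2.7, 1.5, -7.8]
width: 0.0136
```

Call:
{"op": "carry_out", "data": {"commands": [[0,0,-0.0005,0],[0,0,0,0],[0,0,0,0]]}}

```text
t: 10.2
tool_pos: [0.5374, 0.0821, 0.0857]
orientation: [0.0, 0.998, 0.056, 0.0]
wrist_force: [5.5, 0.8, -13.7]
width: 0.0139
```

Call:
{"op": "carry_out", "data": {"commands": [[0,0,-0.0005,0],[0,0,0,0],[0,0,0,0]]}}

```text
t: 10.45
tool_pos: [0.5375, 0.0821, 0.0859]
orientation: [0.0, 0.998, 0.056, 0.001]
wrist_force: [6.2, 2.0, -16.8]
width: 0.0137
```

Call:
{"op": "carry_out", "data": {"commands": [[0,0,0.002,0],[0,0,0,2.5],[0,0,0,0],[0,0,-0.0014,0],[0,0,0,0],[0,0,0,0]]}}

```text
t: 10.95
tool_pos: [0.5375, 0.0822, 0.086]
orientation: [0.0, 0.999, 0.034, 0.0]
wrist_force: [3.1, 1.3, -7.1]
width: 0.0136
```

Call:
{"op": "carry_out", "data": {"commands": [[0,0,0.0014,0],[0,0,0,2.5],[0,0,0,0],[0,0,-0.0014,0],[0,0,0,0],[0,0,0,0]]}}

```text
t: 11.45
tool_pos: [0.5373, 0.0822, 0.0861]
orientation: [-0.0, 1.0, 0.012, 0.0]
wrist_force: [1.8, 1.3, -0.2]
width: 0.0139
```

```bash
python3 -c "
from h import *
s,M=st();print('F tool',M.T@s['wrist_force'])"
```

```text
t 11.45 pos [0.5373 0.0822 0.0861] xaz 1.42 zax [ 0.  0. -1.] F [ 1.81  1.29 -0.15] M [ 0.167 -0.172 -0.052] w 0.0139 q [-0.77  0.64  0.73  1.94 -0.59  0.79 -1.25]
F tool [ 1.83850009 -1.24146334  0.15480968]
```

Call:
{"op": "carry_out", "data": {"commands": [[0,0,-0.0007,0],[0,0,0,0],[0,0,0,0]]}}

```text
t: 11.7
tool_pos: [0.5372, 0.0822, 0.0866]
orientation: [0.0, 1.0, 0.012, 0.0]
wrist_force: [1.9, 0.7, -3.0]
width: 0.0139
```

Call:
{"op": "carry_out", "data": {"commands": [[0,0,-0.0005,0],[0,0,0,0],[0,0,0,0]]}}

```text
t: 11.95
tool_pos: [0.5372, 0.0822, 0.087]
orientation: [0.0, 1.0, 0.012, 0.0]
wrist_force: [3.7, 0.4, -4.5]
width: 0.0138
```

Call:
{"op": "carry_out", "data": {"commands": [[0,0,-0.0005,0],[0,0,0,0],[0,0,0,0]]}}

```text
t: 12.2
tool_pos: [0.5372, 0.0822, 0.0876]
orientation: [0.0, 1.0, 0.012, 0.0]
wrist_force: [3.3, -0.2, -3.9]
width: 0.0139
```

Call:
{"op": "carry_out", "data": {"commands": [[0,0,-0.0007,0],[0,0,-0.0007,0],[0,0,-0.0006,0],[0,0,0,0],[0,0,0,0]]}}

```text
t: 12.62
tool_pos: [0.5372, 0.0822, 0.0897]
orientation: [-0.0, 1.0, 0.012, 0.0]
wrist_force: [3.4, -0.3, -3.1]
width: 0.0137
```

```bash
python3 -c "
from h import *
s,M=st();print('F tool',M.T@s['wrist_force'])"
```

```text
t 12.62 pos [0.5372 0.0822 0.0897] xaz 1.38 zax [ 0.  0. -1.] F [ 3.45 -0.33 -3.06] M [ 0.041 -0.616 -0.031] w 0.0137 q [-0.78  0.63  0.73  1.94 -0.59  0.79 -1.26]
F tool [3.43583512 0.4105366  3.06078995]
```

In the notch; pull on gently to the end stop (near z 0.094).

Call:
{"op": "carry_out", "data": {"commands": [[0,0,-0.0007,0],[0,0,-0.0007,0],[0,0,-0.0006,0],[0,0,0,0],[0,0,0,0]]}}

```text
t: 13.03
tool_pos: [0.5372, 0.0822, 0.0917]
orientation: [-0.0, 1.0, 0.012, 0.0]
wrist_force: [3.7, 0.6, -2.8]
width: 0.0134
```

Call:
{"op": "carry_out", "data": {"commands": [[0,0,-0.0005,0],[0,0,-0.0005,0],[0,0,0,0],[0,0,0,0]]}}

```text
t: 13.37
tool_pos: [0.5372, 0.0823, 0.0926]
orientation: [0.0, 1.0, 0.012, 0.0]
wrist_force: [3.7, 0.7, -3.1]
width: 0.0137
```

Call:
{"op": "carry_out", "data": {"commands": [[0,0,-0.0006,0],[0,0,0,0],[0,0,0,0]]}}

```text
t: 13.62
tool_pos: [0.5372, 0.0822, 0.0932]
orientation: [-0.0, 1.0, 0.012, 0.0]
wrist_force: [4.7, 0.5, -4.4]
width: 0.0139
```

Call:
{"op": "carry_out", "data": {"commands": [[0,0,-0.0006,0],[0,0,0,0],[0,0,0,0]]}}

```text
t: 13.87
tool_pos: [0.5372, 0.0823, 0.0937]
orientation: [0.0, 1.0, 0.012, 0.0]
wrist_force: [6.6, 0.4, -5.5]
width: 0.0135
```

Call:
{"op": "carry_out", "data": {"commands": [[0,0,-0.0005,0],[0,0,0,0],[0,0,0,0]]}}

```text
t: 14.12
tool_pos: [0.5373, 0.0822, 0.0939]
orientation: [0.0, 1.0, 0.012, 0.0]
wrist_force: [7.8, 0.2, -9.8]
width: 0.0135
```

Call:
{"op": "carry_out", "data": {"commands": [[0,0,-0.0005,0],[0,0,0,0],[0,0,0,0]]}}

```text
t: 14.37
tool_pos: [0.5374, 0.0822, 0.0941]
orientation: [0.0, 1.0, 0.012, 0.0]
wrist_force: [8.5, -0.2, -14.7]
width: 0.0138
```

```bash
python3 -c "
from h import *
s,M=st();print('F tool',M.T@s['wrist_force'])"
```

```text
t 14.37 pos [0.5374 0.0822 0.0941] xaz 1.39 zax [ 0.001 -0.001 -1.   ] F [  8.46  -0.23 -14.74] M [-0.084 -1.662 -0.017] w 0.0138 q [-0.78  0.62  0.74  1.94 -0.58  0.8  -1.26]
F tool [ 8.4360325   0.4229224  14.74928235]
```

Call:
{"op": "carry_out", "data": {"commands": [[0.001,0,0.0005,0],[0.0005,0,0.0005,0],[0,0,0,0],[0,0,0,0]]}}

```text
t: 14.7
tool_pos: [0.5373, 0.0822, 0.0935]
orientation: [-0.0, 1.0, 0.012, -0.001]
wrist_force: [-1.1, -0.4, 0.9]
width: 0.0137
```

Call:
{"op": "carry_out", "data": {"commands": [[0,0,0,0],[0,0,0,0],[0,0,0,0],[0,0,0,0],[0,0,0,0],[0,0,0,0]], "grip": 50}}

```text
t: 15.2
tool_pos: [0.5386, 0.0823, 0.0938]
orientation: [-0.0, 1.0, 0.012, 0.0]
wrist_force: [0.1, -0.1, 0.3]
width: 0.0439
```

Call:
{"op": "carry_out", "data": {"commands": [[0,0,-0.008,0],[0,0,-0.012,0],[0,0,-0.015,0],[0,0,-0.02,0],[0,0,-0.025,0],[0,0,-0.025,0],[0,0,-0.02,0],[-0.02,0,0,0],[-0.025,0,0,0],[-0.025,0,0,0],[-0.025,0,0,0],[-0.025,0,0,0],[0,0,0,0],[0,0,0,0]]}}

```text
t: 16.37
tool_pos: [0.4181, 0.08, 0.2195]
orientation: [-0.001, 1.0, 0.013, 0.0]
wrist_force: [0.4, 0.4, 0.9]
width: 0.0439
```

```bash
python3 - <<'E'
from h import *
p,d=grab_frame("side"); t,dt=grab_frame("top"); st()
cv2.imwrite("pics/e1.png",np.hstack([cv2.resize(p[140:240,270:400,::-1],(400,308),interpolation=2),cv2.resize(t[150:250,240:370,::-1],(400,308),interpolation=2)]))
def pts(n,d):
    c=camera_info(n);T=np.array(c["world_from_camera"]);v,u=np.mgrid[:400,:640]
    P=np.stack([(u-c["cx"])/c["fx"]*d,(v-c["cy"])/c["fy"]*d,d],-1);return P@T[:3,:3].T+T[:3,3]
for n,a,b in(("side",np.load("side0.npy"),d),("top",np.load("top0.npy"),dt)):
    for D in(a,b):
        P=pts(n,D);m=(np.hypot(P[...,0]-.538,P[...,1]-.081)<.032)&(P[...,2]>.12)&(P[...,2]<.165)
        z=P[m][:,2];k=m&(P[...,2]>np.percentile(z,95)-.006);X=P[k][:,:2]
        w,V=np.linalg.eigh(np.cov(X.T));print(n,len(z),np.percentile(z,[50,90,95]).round(4),"az",np.degrees(np.arctan2(V[1,1],V[0,1])),len(X))
E
```

```text
t 16.47 pos [0.4199 0.0797 0.2196] xaz 1.39 zax [ 0.002  0.001 -1.   ] F [ 0.16  0.25 -0.19] M [-0.014  0.129 -0.024] w 0.0441 q [-1.18  0.19  1.01  2.12 -0.2   0.93 -1.6 ]
side 89 [0.138  0.1428 0.1431] az 54.023900821680485 46
side 223 [0.1371 0.1516 0.1522] az -177.43851847292999 62
top 98 [0.1408 0.1431 0.1439] az 53.29805919342397 82
top 144 [0.1487 0.1526 0.1535] az 179.68054987709115 88
```

View pics/e1.png

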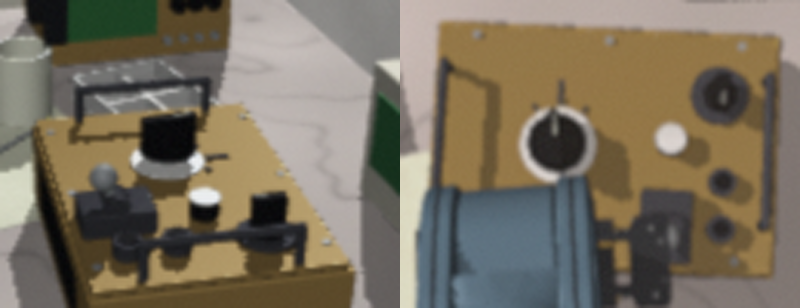

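```bash
python3 -c "
from workcell import *
print(sign_off())"
```

```text
the job is handed in; nothing more can be done
None
```

The selector is turned to the long mark, pulled out to its end stop in the notch there and released. I handed the job in at about 16.5 s with the gripper clear of the unit.

- **Turn:** I turned the knob about 51° clockwise. The notch is about 5.5° (roughly 0.1 rad) counter-clockwise of the long mark.
- **Finding the notch:** The first light pull, about 10.5° from the mark, was blocked. It reached 16.8 N in all, above the 8 to 12 N guide but below the 30 N limit. At the notch the knob slid out at 3 to 6 N.
- **Fully out:** The force rose to 14.7 N against the end stop after about 10 mm of tool travel. I eased off to about 1 N before opening the fingers.
- **Final picture:** The bar points near the long mark. The other controls on the panel and the dust cap look unmoved. I did not recheck the loose items on the bench, and no unexpected contact force showed.

**Disagreements:**
- **Finger length:** The real fingertips sit about 33 mm above the reported TCP, so my first close shut on air above the knob. It touched nothing, and I corrected it from the depth image.
- **Lift by camera:** The depth images put the final lift at 9 to 9.6 mm, against about 10 mm by tool travel. That is within camera accuracy.
- **Angle by camera:** The two camera estimates of the bar's direction were 2.6° and -0.3°, against 1.4° from the arm.

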